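# Feel the end float of a shaker drive shaft and mark the unit

### The arm

A 7-joint arm with a two-finger parallel gripper is mounted at the origin on the work surface. World frame = base frame: x ahead of the robot, y to its left, z up, the work surface at z = 0. Lengths are in m, angles in rad, forces in N, time in s.
With the tool pointing down it reaches from about 0.425 to 0.875 m from the base axis. Payload 4.7 kg.
Tool frame: the origin (TCP) lies midway between the tips of the shut fingers; the grasp point (between the pads) lies ctrl.grasp_offset behind it (ctrl.grasp_offset is the distance from the TCP to the grasp point, in m); z points along the fingers, y is the line along which they close (so a half turn about z gives the same grasp; the last joint's range is limited). The gripper opens to 87 mm and grips with 3 to 60 N. Pads are 19 mm wide; open, the fingers measure 117 mm over their backs; the gripper's body (75 mm by 190 mm) begins 51 mm behind the grasp point.
Start: joints at [-1.315, 0.321, -0.07, 1.45, 0.023, 1.371, -0.057], TCP at [0.156, 0.631, 0.223] pointing down, gripper open.
Joint ranges: [-2.86, 2.86], [-0.3, 2.09], [-1.38, 1.24], [0.06, 2.45], [-1.56, 4.7], [0.09, 2.05], [-2.69, 2.69]. Speed limits (rad/s): [2.57, 2.57, 3.14, 3.14, 3.14, 3.14, 3.14].

### API

Orientations are given as a rotation vector (axis times angle).
In Python, from bench import ctrl gives the robot as it stands. The module is installed in compiled form; this text tells all that it offers.
- The arm moves only by the tool jog_arm, never from a script. Its argument "moves" is one flat list of numbers, 7 for each row, row after row: the shift along the tool's x, y, z in units of 30 cm (1.0 is 30 cm), then the turn, a rotation vector about the tool's x, y, z in units of 60 degrees (1.0 is 60 degrees), then the gripper's target within -1 to 1 (fully open at 1, half-way at 0, shut at -1). In form: [x, y, z, wx, wy, wz, fingers, x, y, z, wx, wy, wz, fingers, ...]. A call has exactly 8 rows; each row is the pose to reach, as a shift and turn from the pose commanded when the call began, along the tool's axes at that moment; what a row does not reach only later rows make up. A row lasts 1/8 s, in which the tool goes at most 62.5 mm and 10.7 degrees, less where a joint would pass 70% of its speed; a pose out of reach is approached as far as the arm can. A call with a number of a shift or a turn outside -1 to 1 is refused whole. A call with a gripper value outside its range is refused whole. The fingers move at their own pace and stop on an object; "newtons" is the grip in N (left out, the last holds). Time passes only in rows, so rows that repeat a pose let the fingers close, or fill a call up. It gives the time, the measured TCP pose, the force, the opening and the grip force at its end, in the units of the state.
- ctrl.get_state(): the state, without advancing time (a new reading comes with each control period).
- ctrl.get_image(name): name is "scene" or "top" or "wrist"; returns a dict with "pixels" (480x640x3 uint8, red, green, blue), "fx", "fy", "cx", "cy" (pixels), "xyz" and "rotation" of the camera in the world; the wrist camera has in their place "tool_from_camera" (4x4, takes a point from camera to tool coordinates, whose origin is the TCP and whose axes are the flange's). Camera axes: x right, y up, looking along -z (the intrinsics and any distortion apply to the point x, -y, -z); pixel columns grow to the right and rows downward; lengths in m; the calibration is good to about 2 mm. A picture is of the moment at which its call begins: read the wrist's pose just before it. There is no depth.
- ctrl.close_job(): hands the job in; it is judged then, once.
The state is a dict: "time": time; "joint_positions": joint angles; "qd": joint speeds; "joint_torque": joint torques, N m; "position": TCP position; "tool_rot": TCP orientation; "ft_force": force on the tool from outside, world axes, zero at the start; "torque": the same for the moment, N m; "grip_width": opening from 0.0 (shut) to 1.0 (fully open); "grip_force": force on a finger pad.
Only numpy, scipy, OpenCV 4.12 (cv2) and the standard library are available. Lean on these libraries where they do the work, as an engineer would, in place of code of your own. Each camera call takes 0.05 s, during which the arm holds its last target. There are 200 camera calls.

### The job

Check the end float of the shaker's drive shaft by its orange clamp block: push the shaft home against its stop at the white gearbox with about 10 N, pull it out against its other stop at the blue bearing with about 10 N so that its tail moves the black drag pointer, then push it home again with about 10 N and leave it there; never load either stop with more than 25 N. Then slide the black knob of the status board fully to the red end if the float was more than 15 mm, or fully to the green end if it was less. Do not touch the drag pointer, and leave everything else on the bench where it is.

Things in the scene. Friction and masses are not known exactly. Their poses are not given: they have to be found in the camera images.
- drive: Drive unit, bolted down: aluminium base plate 400 x 100 x 12 mm carrying gearbox, shaft, bearing and drag pointer. Origin on the bench under the orange block's middle when the shaft is home; x along the shaft, from gearbox to bearing; z up. Shaft axis 60 mm up. The stops are hidden inside the housings; the outer one is met after a float of 9 to 24 mm that differs each time.
- gearbox: White box with a blue top panel, 100 mm long, 90 wide, top 95 mm above the bench, centred at x = -145 mm in the drive's frame (its face to the block is at x = -95 mm). It holds the home stop. Origin and axes as the drive's.
- bearing: Blue block 55 mm long, 60 wide, top 85 mm above the bench, from x = 90 to 145 mm in the drive's frame. It holds the outer stop. Origin and axes as the drive's.
- shaft: Steel shaft, 14 mm diameter, 300 mm long, about 0.45 kg with its orange block. Origin on its axis at the block's middle, 60 mm above the bench; x along it, outward. It only slides along x, with about 1.5 N of friction, and starts a few mm off home. The stops are hard plastic washers (about 0.5 mm of give at 10 N).
- block_top (a point): Middle of the top of the orange clamp block, 90 mm above the bench. Block: 30 mm along the shaft, 36 mm across, 50 mm tall (40 to 90 mm above the bench), flat-sided, free all round (80 mm to the gearbox, 75 mm to the bearing when home). Grip it from above, across or along the shaft.
- tail (a point): Centre of the shaft's outer end face, 150 mm outward of the block's middle; it sticks out of the bearing by 5 mm when home.
- pointer: Black drag pointer, 6 mm along the shaft, 22 wide, 30 tall, just outward of the tail. Origin in the middle of its face to the tail, 56 mm up; axes as the drive's. Its x in the drive's frame less 150 mm is the recorded float (6 to 7.5 mm at the start). Its yellow tip, in line with that face, is over a green strip below 15 mm, red above. It stays where the tail pushed it (0.6 N friction).
- status: Status board, a grey plate 200 x 70 x 14 mm, fixed, with a straight slot along its x axis; red patch at its +x end, green patch at its -x end. Origin under its centre.
- slide_top (a point): Middle of the top of the black knob of the status board: a block 22 mm along the slot, 26 mm across it, 45 mm tall, its top 59 mm above the bench.
- slide (a joint): Place of the black knob along the slot, m: 0 in the middle, +0.055 fully at the red end, -0.055 fully at the green end. About 1.2 N of friction; it stays where it is left.
- rack: Bystander, to be left alone: red tube rack, 200 x 75 mm, with blue-capped tubes, 111 mm high, fixed. It may stand on either side of the drive, the status board on the other. Origin under its centre.
- dish_a: Bystander, to be left alone: clear lidded culture dish with red-brown filling, 94 mm across, 15 mm high. Origin under its centre.
- dish_b: Bystander, to be left alone: clear lidded culture dish with tan filling, 94 mm across, 15 mm high. Origin under its centre.
- beaker: Bystander, to be left alone: glass beaker, 70 mm across, 90 mm high. Origin under its centre.
- jar: Bystander, to be left alone: jar with a blue cap, 60 mm across, 90 mm high. Origin under its centre.
- driver: Bystander, to be left alone: screwdriver lying on the bench, about 190 mm long. Origin under its middle.
- spare_ring: Bystander, to be left alone: loose brass bearing ring, 44 mm across, 12 mm high. Origin under its centre.
There are look-alikes about, which are no part of the job. Several things have the shape of the status; the one meant has the colours described above.

How it is judged:
On the way, in this order (a step that is already met when the one before it is completed fails the run):
1. the shaft is pressed home on the gearbox stop with at least 5 N, standing still (contact force between shaft and gearbox above 5 N and x of tail in the frame of drive below 0.1525 m and linear speed of shaft below 0.004 m/s), for 0.25 s.
2. the shaft is pulled onto the bearing stop with at least 5 N, standing still, the pointer pushed up by its tail (contact force between shaft and bearing above 5 N and linear speed of shaft below 0.004 m/s and horizontal distance between tail and pointer below 0.004 m), for 0.25 s.
3. the shaft is pressed home again with at least 5 N, standing still (all of step 1), for 0.25 s.
4. the black knob is at the end of the status board that the float calls for (((x of pointer in the frame of drive above 0.1635 m and value of joint slide above 0.045 m) or (x of pointer in the frame of drive below 0.1665 m and value of joint slide below -0.045 m))), for 0.2 s.
At the end, for the whole second after the job is handed in: the shaft is released and at rest within 2.5 mm of home, the pointer stands where the shaft's tail left it, and the knob is within 10 mm of the red end for a float over 15 mm, of the green end for less (either passes from 13.5 to 16.5 mm) (x of tail in the frame of drive below 0.1525 m and ((x of pointer in the frame of drive above 0.1635 m and value of joint slide above 0.045 m) or (x of pointer in the frame of drive below 0.1665 m and value of joint slide below -0.045 m)) and linear speed of shaft below 0.005 m/s and x of pointer in the frame of drive above 0.1582 m); the robot touches nothing.
It fails at once if the home stop is loaded with more than 25 N (contact force between shaft and gearbox above 25 N).
It fails at once if the outer stop is loaded with more than 25 N (contact force between shaft and bearing above 25 N).
It fails at once if the robot touches the drag pointer (contact force between any of the fingers, the arm and pointer above 0.3 N).
It fails at once if a bystander is moved by more than 20 mm (distance of any of dish_a, dish_b, beaker, jar, driver, spare_ring from where it was at the start of the episode above 0.02 m).
It also fails if it takes over 72 s, if anything falls off the work surface, if the arm or the gripper's body presses on something with over 40 N, if the wrist force passes 120 N, or if a joint passes its speed limit or range.

## Working session

There is one attempt and no reset: what is moved stays moved. The work goes in short steps, Python scripts to look and compute and a tool call to move; the robot and the scene stay as the last step left them, time stands still between calls to the robot, and variables do not carry over. Pictures are saved under pics/ and viewed, at most 10 in all, crops included, and the job is handed in when it is done.

Besides the shell and the picture viewer there is one more tool, called by a JSON object that holds its "method" and its "body", one argument or row to a line. jog_arm: Moves the arm, as the interface text tells. Its arguments: {"type":"object","properties":{"moves":{"type":"array"},"newtons":{"type":"number"}},"required":["moves"]}

```bash
mkdir -p pics; cat > h.py <<'E'
import numpy as np, cv2
from scipy.spatial.transform import Rotation as R
from bench import ctrl
def grab(n):
    s=ctrl.get_state(); im=ctrl.get_image(n)
    if 'tool_from_camera' in im:
        T=np.eye(4);T[:3,:3]=R.from_rotvec(s['tool_rot']).as_matrix();T[:3,3]=s['position']
        C=T@np.array(im['tool_from_camera']); im['xyz']=C[:3,3]; im['rotation']=C[:3,:3]
    Rm=np.array(im['rotation'])
    if Rm.shape!=(3,3): Rm=R.from_rotvec(Rm).as_matrix() if Rm.size==3 else Rm
    im['R']=Rm; im['o']=np.array(im['xyz'])
    return im
def save(im,f): cv2.imwrite('pics/'+f,cv2.cvtColor(im['pixels'],cv2.COLOR_RGB2BGR))
def ray(im,u,v):
    d=np.array([(u-im['cx'])/im['fx'],-(v-im['cy'])/im['fy'],-1.]); return im['R']@d
def onz(im,u,v,z):
    d=ray(im,u,v); return im['o']+d*(z-im['o'][2])/d[2]
def tri(a,pa,b,pb):
    d1=ray(a,*pa);d2=ray(b,*pb)
    t=np.linalg.lstsq(np.c_[d1,-d2],b['o']-a['o'],rcond=None)[0]
    p,q=a['o']+d1*t[0],b['o']+d2*t[1]
    return (p+q)/2,np.linalg.norm(p-q)
def proj(im,P):
    c=im['R'].T@(np.array(P)-im['o']); return im['cx']+im['fx']*c[0]/-c[2], im['cy']-im['fy']*c[1]/-c[2]
E
python3 - <<'E'
from h import *
for n in ('scene','top','wrist'):
    im=grab(n); save(im,n+'0.png'); print(n,{k:np.round(v,3).tolist() for k,v in im.items() if k not in('pixels','R','o')})
print(ctrl.get_state(), ctrl.grasp_offset)
E
```

```text
scene {'fx': 480.643, 'fy': 480.643, 'cx': 326.026, 'cy': 240.511, 'xyz': [1.366, 0.197, 0.964], 'rotation': [0.598, 0.651, 1.589]}
top {'fx': 471.667, 'fy': 471.667, 'cx': 314.729, 'cy': 234.654, 'xyz': [0.374, 0.106, 1.21], 'rotation': [0.113, -0.088, -1.552]}
wrist {'fx': 363.094, 'fy': 363.094, 'cx': 317.486, 'cy': 245.807, 'tool_from_camera': [[-0.0, 0.96, 0.281, 0.077], [1.0, 0.0, 0.0, -0.001], [0.0, 0.281, -0.96, -0.162], [0.0, 0.0, 0.0, 1.0]], 'xyz': [0.08, 0.649, 0.384], 'rotation': [[0.24, -0.932, -0.272], [0.971, 0.229, 0.069], [-0.002, -0.281, 0.96]]}
{'time': 0.15, 'joint_positions': array([-1.31491754,  0.32164991, -0.0700631 ,  1.4514188 ,  0.02263184,
        1.37081823, -0.05694048]), 'qd': array([ 0.00163188, -0.00238439,  0.00025388, -0.00386443, -0.00059014,
       -0.00158636,  0.00104801]), 'joint_torque': array([-7.27668594e-04, -4.91795075e+01, -4.05102437e-01, -3.12870204e+01,
       -6.40707579e-02,  4.05242003e-02,  1.14312911e-04]), 'position': array([0.15559521, 0.63065313, 0.22170238]), 'tool_rot': array([-3.78900484e-01, -3.11860301e+00,  2.36837634e-03]), 'ft_force': array([-0.13724266, -0.65233752, -1.05215839]), 'torque': array([-0.03861876, -0.00316585,  0.0388399 ]), 'grip_force': 0.0, 'grip_width': 0.9965609609807081} 0.0187
```

View pics/scene0.png

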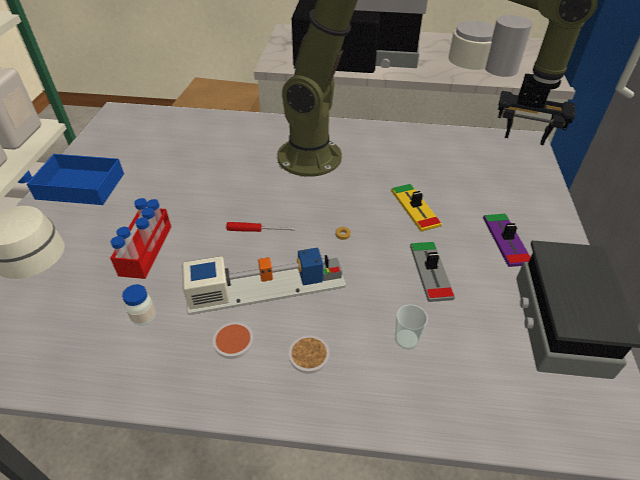

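View pics/top0.png

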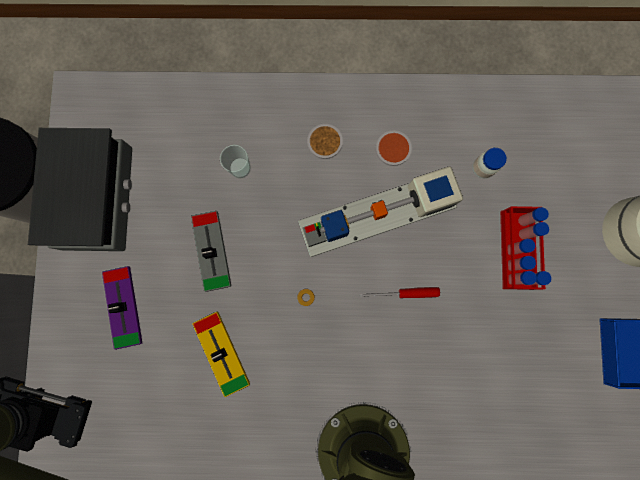

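```bash
cat > m.py <<'E'
from h import *
def blob(im,win,lo,hi,k=0):
    x0,y0,x1,y1=win; h=cv2.cvtColor(im['pixels'][y0:y1,x0:x1],cv2.COLOR_RGB2HSV)
    m=cv2.inRange(h,np.array(lo),np.array(hi)); n,l,s,c=cv2.connectedComponentsWithStats(m)
    i=1+np.argmax(s[1:,4]); pts=np.argwhere(l==i)[:,::-1].astype(np.float32)+[x0,y0]
    r=cv2.minAreaRect(pts.astype(np.float32)); return np.array(r[0]),s[i,4],np.round(cv2.boxPoints(r),1).tolist(),c[i]+[x0,y0]
E
python3 - <<'E'
from m import *
t=grab('top'); s=grab('scene')
Or=((5,150,60),(18,255,255)); Bl=((100,120,40),(125,255,255)); Rd=((0,180,100),(4,255,255)); Gr=((50,120,50),(75,255,255)); Bk=((0,0,0),(179,255,45))
W={'block':(Or,(362,195,395,225),(250,250,285,290)),'bear':(Bl,(315,200,355,245),(290,240,330,290)),'panel':(Bl,(415,165,465,210),(180,255,235,295)),
'red':(Rd,(185,205,225,232),(415,280,460,305)),'green':(Gr,(195,265,235,300),(405,235,445,260)),'knob':(Bk,(195,240,225,265),(420,245,445,275))}
Z=dict(block=.09,bear=.085,panel=.095,red=.014,green=.014,knob=.059)
for k,(c,wt,ws) in W.items():
    a=blob(t,wt,*c); b=blob(s,ws,*c)
    print(k,a[0].round(1),a[1],a[2],'|',b[0].round(1),b[1],b[2]); print('   z-plane top',onz(t,*a[0],Z[k]).round(4),'scene',onz(s,*b[0],Z[k]).round(4),'tri',tri(t,a[0],s,b[0]))
c=lambda im,x,y,r,f:cv2.resize(im['pixels'][y-r:y+r,x-r:x+r],(390,390),interpolation=cv2.INTER_CUBIC)
p=np.hstack([c(t,380,209,22,0),c(s,265,269,22,0)]);q=np.hstack([c(t,210,250,45,0),c(s,432,268,35,0)])
cv2.imwrite('pics/crop1.png',cv2.resize(np.vstack([p,q])[:,:,::-1],(600,600)))
E
```

```text
block [378.5 209.5] 213 [[369.1000061035156, 204.3000030517578], [382.8999938964844, 199.6999969482422], [387.8999938964844, 214.6999969482422], [374.1000061035156, 219.3000030517578]] | [265.3 268.9] 246 [[257.6000061035156, 258.70001220703125], [269.29998779296875, 256.79998779296875], [273.0, 279.20001220703125], [261.3999938964844, 281.1000061035156]]
   z-plane top [ 0.5818 -0.0266  0.09  ] scene [ 0.6071 -0.0254  0.09  ] tri (array([ 0.58634756, -0.0304488 ,  0.06612074]), np.float64(0.0020679017475348804))
bear [334.6 225.1] 526 [[319.5, 216.89999389648438], [341.1000061035156, 209.1999969482422], [349.70001220703125, 233.39999389648438], [328.0, 241.0]] | [310.6 265.9] 710 [[296.29998779296875, 250.8000030517578], [319.29998779296875, 246.89999389648438], [325.0, 281.0], [302.0, 284.79998779296875]]
   z-plane top [0.543  0.0785 0.085 ] scene [0.5795 0.0818 0.085 ] tri (array([0.54823006, 0.07744234, 0.05001172]), np.float64(0.0004149907457316277))
panel [438.2 188.2] 478 [[423.6000061035156, 182.8000030517578], [446.70001220703125, 175.10000610351562], [452.8999938964844, 19
[... 1065 characters left out ...]
5.8] 159 [[411.8999938964844, 243.0], [434.6000061035156, 241.39999389648438], [435.1000061035156, 248.5], [412.3999938964844, 250.10000610351562]]
   z-plane top [0.4029 0.3761 0.014 ] scene [0.4038 0.3738 0.014 ] tri (array([0.402932  , 0.37503269, 0.01344075]), np.float64(0.0022838255225820893))
knob [210.5 252. ] 158 [[197.8000030517578, 251.89999389648438], [208.39999389648438, 239.5], [223.1999969482422, 252.10000610351562], [212.60000610351562, 264.5]] | [431.5 261.5] 153 [[425.0, 268.0], [425.0, 255.0], [438.0, 255.0], [438.0, 268.0]]
   z-plane top [0.4756 0.3819 0.059 ] scene [0.5042 0.384  0.059 ] tri (array([0.47802979, 0.38910768, 0.03140817]), np.float64(0.0011897558243536804))
```

View pics/crop1.png

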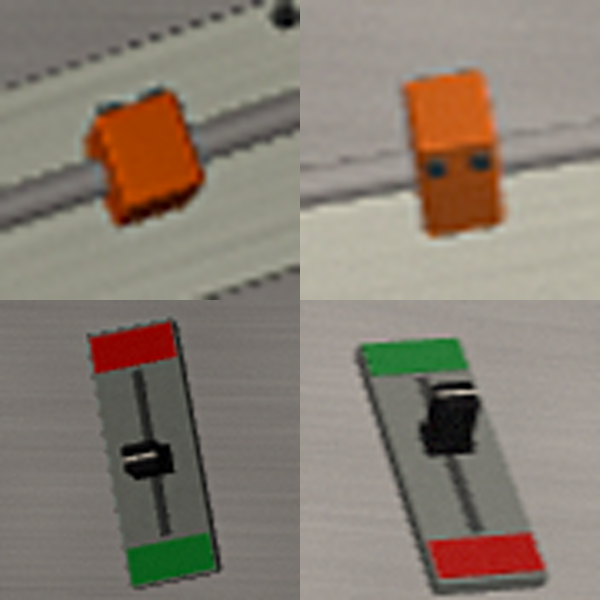

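```bash
python3 - <<'E'
from m import *
t=grab('top'); s=grab('scene')
for n,a,b,z in(('block',(380.3,208.6),(265,263.9),.09),('knob',(207.9,251.5),(433.1,255.6),.059)):
    print(n,tri(t,a,s,b),onz(t,*a,z),onz(s,*b,z))
g=np.array([.4033,.375]);r=np.array([.5652,.4118]);print('board mid',(g+r)/2,'ang',np.degrees(np.arctan2(*(r-g)[::-1])), np.linalg.norm(r-g))
# plate edges / shaft direction in top
h=cv2.cvtColor(t['pixels'],cv2.COLOR_RGB2HSV)
# plate corners as seen in the pictures (z=.012)
for nm,im,pts in(('top',t,[(298,221),(311,256),(463,207)]),('scene',s,[(189,311),(346,288)])):
    q=[onz(im,*p,.012) for p in pts];print(nm,[x.round(4)[:2].tolist() for x in q],[ (np.degrees(np.arctan2(*(q[i+1]-q[i])[1::-1])).round(1),np.linalg.norm(q[i+1]-q[i]).round(3)) for i in range(len(q)-1)])
pt=np.array([.635,-.171]);d=np.array([.5841,-.028])-pt;print('ang panel->block',np.degrees(np.arctan2(d[1],d[0])),np.linalg.norm(d))
E
```

```text
block (array([ 0.58518916, -0.03143104,  0.0835641 ]), np.float64(0.0005271319974035551)) [ 0.58402302 -0.03090518  0.09      ] [ 0.59089578 -0.02949086  0.09      ]
knob (array([0.47722958, 0.39000223, 0.05343405]), np.float64(0.0005317601799693422)) [0.47673556 0.38836588 0.059     ] [0.48259241 0.3890951  0.059     ]
board mid [0.48425 0.3934 ] ang 12.805795665892745 0.16602966602387662
top [[0.5633, 0.1709], [0.4735, 0.1358], [0.6058, -0.2525]] [(np.float64(-158.7), np.float64(0.096)), (np.float64(-71.2), np.float64(0.41))]
scene [[0.6964, -0.2024], [0.5788, 0.172]] [(np.float64(107.4), np.float64(0.392))]
ang panel->block 109.59288463018737 0.15178870181933835
```

```bash
cat >> h.py <<'E'
def go(p,psi):
    "shift (30cm units) and turn (60deg units) to TCP p, tool down, tool y at psi deg"
    s=ctrl.get_state(); M=R.from_rotvec(s['tool_rot']).as_matrix(); c,q=np.cos(np.radians(psi)),np.sin(np.radians(psi))
    T=np.array([[-q,c,0],[c,q,0],[0,0,-1.]])
    print('t',round(s['time'],2),'pos',s['position'].round(4),'shift',(M.T@(np.array(p)-s['position'])/.3).round(3),'turn',(R.from_matrix(M.T@T).as_rotvec()/np.radians(60)).round(3),'F',s['ft_force'].round(1))
E
python3 -c "
from h import *
go([.58,-.03,.19],18.5)"
```

```text
t 0.35 pos [0.1556 0.631  0.2223] shift [-1.901 -1.8    0.108] turn [-0.     0.     0.961] F [ 0.2 -0.3  0.2]
```

{"method": "jog_arm", "body": {
  "moves": [-0.14,-0.13,0,0,0,0,1,-0.28,-0.26,0,0,0,0,1,-0.42,-0.39,0,0,0,0,1,-0.56,-0.52,0,0,0,0,1,-0.7,-0.65,0,0,0,0,1,-0.84,-0.78,0,0,0,0,1,-0.95,-0.9,0,0,0,0,1,-0.95,-0.9,0,0,0,0,1],
  "newtons": 40
}}

```text
time: 1.35
position: [0.3702, 0.2969, 0.223]
tool_rot: [0.391, 3.116, 0.0]
ft_force: [-0.6, 0.2, -0.2]
grip_width: 1.0
grip_force: 0.0
```

{"method": "jog_arm", "body": {
  "moves": [-0.14,-0.13,0,0,0,0.12,1,-0.28,-0.26,0,0,0,0.27,1,-0.42,-0.39,0,0,0,0.42,1,-0.56,-0.52,0.03,0,0,0.57,1,-0.7,-0.65,0.06,0,0,0.72,1,-0.84,-0.78,0.1,0,0,0.86,1,-0.95,-0.9,0.1,0,0,0.96,1,-0.95,-0.9,0.1,0,0,0.96,1]
}}

```text
time: 2.35
position: [0.5808, -0.0335, 0.1923]
tool_rot: [1.841, 2.543, -0.003]
ft_force: [-0.9, -0.5, -0.6]
grip_width: 1.003
grip_force: 0.0
```

```bash
python3 - <<'E'
from h import *
go([.585,-.03,.19],18.5)
im=grab('wrist'); save(im,'w1.png'); np.save('w1.npy',im,allow_pickle=True); print(proj(im,[.585,-.03,.09]),ctrl.get_state()['joint_positions'].round(2))
E
```

```text
t 2.35 pos [ 0.5808 -0.0335  0.1923] shift [0.007 0.017 0.008] turn [-0.001  0.003 -0.005] F [-0.9 -0.5 -0.6]
(np.float64(325.1969635480564), np.float64(241.72304068065807)) [-0.51  0.21  0.6   1.69 -0.12  1.28  0.43]
```

View pics/w1.png

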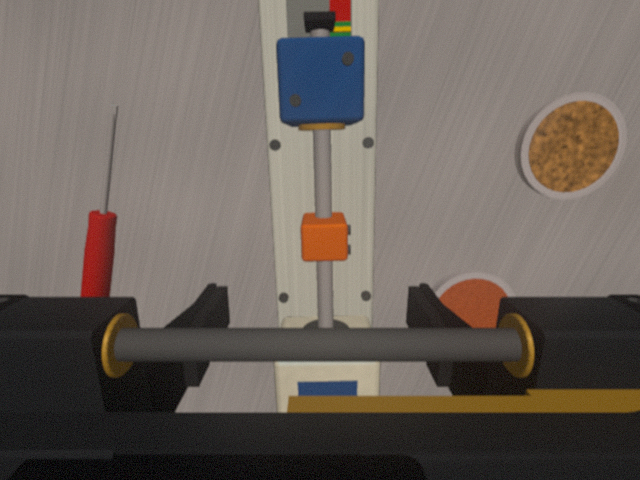

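```bash
python3 - <<'E'
from m import *
im=np.load('w1.npy',allow_pickle=True).item()
h=cv2.cvtColor(im['pixels'],cv2.COLOR_RGB2HSV)
P=[]
for v in (140,160,180,200,270,290,310):
    row=h[v,300:350]; m=(row[:,1]<60)&(row[:,2]<175); i=np.flatnonzero(m); c=300+i.mean(); P.append(onz(im,c,v,.06)[:2]); print(v,i.min()+300,i.max()+300)
P=np.array(P); d=P[0]-P[-1]; print(P.round(4).tolist(),np.degrees(np.arctan2(d[1],d[0])))
b=blob(im,(290,205,360,270),(5,150,140),(18,255,255)); print(b)
print(onz(im,*b[0],.09)); q=[onz(im,*p,.09)[:2] for p in b[2]]; print([np.linalg.norm(q[i]-q[i-1]).round(4) for i in range(4)])
g=blob(im,(270,30,370,135),(100,120,40),(125,255,255)); print('bearing',g[2],onz(im,*g[0],.085))
E
```

```text
140 300 349
160 300 349
180 300 349
200 300 349
270 300 349
290 300 349
310 300 349
[[0.5616, 0.04], [0.5664, 0.0256], [0.5714, 0.0108], [0.5765, -0.0045], [0.5958, -0.0621], [0.6017, -0.0798], [0.6078, -0.0981]] 108.48056386265996
(array([323.5, 236.5]), np.int32(1980), [[301.0, 213.0], [346.0, 213.0], [346.0, 260.0], [301.0, 260.0]], array([323.81111111, 237.55353535]))
[ 0.58248558 -0.02651869  0.09      ]
[np.float64(0.0367), np.float64(0.0333), np.float64(0.0367), np.float64(0.0346)]
bearing [[276.70001220703125, 38.400001525878906], [362.79998779296875, 35.599998474121094], [365.6000061035156, 119.19999694824219], [279.5, 122.0999984741211]] [0.54629353 0.07718728 0.085     ]
```

```bash
python3 - <<'E'
from m import *
im=np.load('w1.npy',allow_pickle=True).item()
g=cv2.cvtColor(im['pixels'],cv2.COLOR_RGB2GRAY).astype(int)
P=[]
for v in (145,165,185,200,275,290,305):
    r=im['pixels'][v,295:355].astype(int); k=r[:,0]-r[:,2]  # plate is yellowish
    m=k<(k.min()+k.max())/2; i=np.flatnonzero(m); c=295+(i.min()+i.max())/2
    P.append(onz(im,c,v,.06)[:2]); print(v,i.min()+295,i.max()+295)
P=np.array(P); f=np.polyfit(P[:,1],P[:,0],1); print('axis ang',np.degrees(np.arctan2(1,f[0])),'x at y=-.0285',np.polyval(f,-.0285),'resid',(np.polyval(f,P[:,1])-P[:,0]).round(4))
print(onz(im,323.8,239.5,.09))
go([.583,-.0285,.15],18.7)
E
```

```text
145 307 333
165 313 331
185 296 331
200 315 344
275 310 332
290 317 332
305 306 333
axis ang 108.6730088642024 x at y=-.0285 0.5818504475991586 resid [ 0.0008 -0.0008  0.0066 -0.0071  0.0007 -0.0025  0.0023]
[ 0.58344286 -0.02867366  0.09      ]
t 2.4 pos [ 0.5802 -0.0305  0.1922] shift [0.003 0.011 0.141] turn [-0.001  0.    -0.004] F [ 0.4 -0.3 -0.3]
```

{"method": "jog_arm", "body": {
  "moves": [0,0.01,0.07,0,0,0,1,0,0.01,0.14,0,0,0,1,0,0.01,0.14,0,0,0,1,0,0.01,0.14,0,0,0,1,0,0.01,0.14,0,0,0,1,0,0.01,0.14,0,0,0,1,0,0.01,0.14,0,0,0,1,0,0.01,0.14,0,0,0,1]
}}

```text
time: 3.4
position: [0.5827, -0.0288, 0.1507]
tool_rot: [1.835, 2.55, 0.0]
ft_force: [-0.1, -0.2, 0.3]
grip_width: 1.001
grip_force: 0.0
```

```bash
python3 - <<'E'
from m import *
a=np.load('w1.npy',allow_pickle=True).item(); im=grab('wrist'); np.save('w2.npy',im,allow_pickle=True)
A=blob(a,(290,205,360,270),(5,150,140),(18,255,255)); x0=(270,120,380,270)
b=blob(im,x0,(5,150,140),(18,255,255)); print(b[1],b[2])
for pa,pb in((3,3),(2,2)): pass
ba=np.array(A[2]);bb=np.array(b[2])
f=lambda q:((q[:,0].min()+q[:,0].max())/2,q[:,1].max())
print('bottom-edge tri',tri(a,f(ba),im,f(bb)))
print('width depth', [ (lambda w:im['fx']*.036/w)(np.ptp(q[:,0])+1) for q in (ba,bb)])
go([.583,-.0285,.055],18.7)
crop=im['pixels'][90:330,200:450]; cv2.imwrite('pics/w2c.png',cv2.resize(crop,None,fx=2.4,fy=2.4)[:,:,::-1])
E
```

```text
1930 [[293.0, 229.0], [346.0, 229.0], [346.0, 269.0], [293.0, 269.0]]
bottom-edge tri (array([ 0.63910126, -0.18084121, -0.34164534]), np.float64(0.0038397598314038627))
width depth [np.float64(0.28416073606369247), np.float64(0.24206284923944174)]
t 3.45 pos [ 0.5827 -0.0287  0.1506] shift [0.    0.001 0.319] turn [ 0.    -0.    -0.003] F [-0.4 -0.4  0.3]
```

View pics/w2c.png

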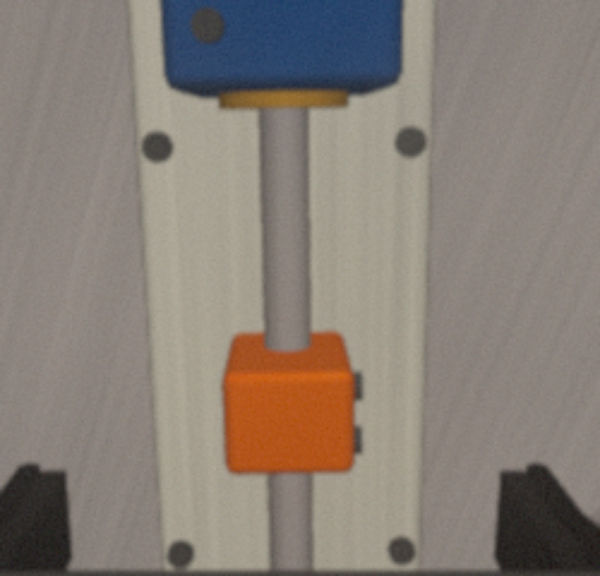

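```bash
python3 - <<'E'
from m import *
a=np.load('w1.npy',allow_pickle=True).item(); im=np.load('w2.npy',allow_pickle=True).item()
print(tri(a,(324,260.7),im,(320.4,285.8)))
for p in((320.4,285.8),(320.4,244.6),(320.4,265.2)): print(onz(im,*p,.09).round(4))
# shaft dir from w2: shaft px centres (crop (284,120)->(289,340)->(291,500))
q=[onz(im,200+x/2.4,90+y/2.4,.06) for x,y in((284,120),(288,330),(291,520))]; d=q[0]-q[2]; print(np.round(q,4),np.degrees(np.arctan2(d[1],d[0])))
go([.583,-.0285,.055],18.5)
E
```

```text
(array([ 0.59046677, -0.04819391,  0.07882328]), np.float64(0.00028673392682014267))
[ 0.589  -0.0438  0.09  ]
[ 0.58   -0.0169  0.09  ]
[ 0.5844 -0.0301  0.09  ]
[[ 0.5584  0.0435  0.06  ]
 [ 0.5786 -0.0131  0.06  ]
 [ 0.5994 -0.0716  0.06  ]] 109.60388832139549
t 3.45 pos [ 0.5827 -0.0287  0.1506] shift [0.    0.001 0.319] turn [ 0.    -0.     0.001] F [-0.4 -0.4  0.3]
```

{"method": "jog_arm", "body": {
  "moves": [0,0.004,0.08,0,0,-0.008,1,0,0.004,0.16,0,0,-0.008,1,0,0.004,0.24,0,0,-0.008,1,0,0.004,0.318,0,0,-0.008,1,0,0.004,0.318,0,0,-0.008,1,0,0.004,0.318,0,0,-0.008,0.2,0,0.004,0.318,0,0,-0.008,-0.2,0,0.004,0.318,0,0,-0.008,-0.4],
  "newtons": 40
}}

```text
time: 4.45
position: [0.5844, -0.0283, 0.0561]
tool_rot: [1.823, 2.557, 0.002]
ft_force: [-0.3, -0.6, 0.2]
grip_width: 0.744
grip_force: 0.0
```

{"method": "jog_arm", "body": {
  "moves": [0,0,0,0,0,0,-0.6,0,0,0,0,0,0,-0.8,0,0,0,0,0,0,-1,0,0,0,0,0,0,-1,0,0,0,0,0,0,-1,0,0,0,0,0,0,-1,0,0,0,0,0,0,-1,0,0,0,0,0,0,-1]
}}

```text
time: 5.45
position: [0.5843, -0.0281, 0.0552]
tool_rot: [1.823, 2.558, 0.001]
ft_force: [4.4, 1.2, -2.7]
grip_width: 0.41
grip_force: 40.0
```

{"method": "jog_arm", "body": {
  "moves": [-0.002,0,0,0,0,0,-1,-0.004,0,0,0,0,0,-1,-0.006,0,0,0,0,0,-1,-0.008,0,0,0,0,0,-1,-0.01,0,0,0,0,0,-1,-0.01,0,0,0,0,0,-1,-0.01,0,0,0,0,0,-1,-0.01,0,0,0,0,0,-1]
}}

```text
time: 6.45
position: [0.5851, -0.0306, 0.0552]
tool_rot: [1.823, 2.558, 0.002]
ft_force: [3.6, 2.8, -2.8]
grip_width: 0.41
grip_force: 40.0
```

```bash
cat >> h.py <<'E'
def ax(psi=109):
    s=ctrl.get_state(); d=np.array([np.cos(np.radians(psi)),np.sin(np.radians(psi)),0])
    print('s mm',round(1e3*(s['position']@d),2),'Fax',round(s['ft_force']@d,2),'Flat',round(s['ft_force']@[d[1],-d[0],0],2),'Fz',s['ft_force'][2].round(2),'t',round(s['time'],2))
E
python3 -c "
from h import *
ax()"
```

```text
s mm -219.41 Fax 1.48 Flat 4.36 Fz -2.83 t 6.45
```

{"method": "jog_arm", "body": {
  "moves": [-0.001,0,0,0,0,0,-1,-0.002,0,0,0,0,0,-1,-0.003,0,0,0,0,0,-1,-0.004,0,0,0,0,0,-1,-0.005,0,0,0,0,0,-1,-0.006,0,0,0,0,0,-1,-0.007,0,0,0,0,0,-1,-0.007,0,0,0,0,0,-1]
}}

```text
time: 7.45
position: [0.5852, -0.0311, 0.0552]
tool_rot: [-1.821, -2.557, -0.003]
ft_force: [2.9, 6.0, -0.8]
grip_width: 0.412
grip_force: 40.0
```

{"method": "jog_arm", "body": {
  "moves": [-0.001,0,0,0,0,0,-1,-0.002,0,0,0,0,0,-1,-0.003,0,0,0,0,0,-1,-0.004,0,0,0,0,0,-1,-0.005,0,0,0,0,0,-1,-0.005,0,0,0,0,0,-1,-0.005,0,0,0,0,0,-1,-0.005,0,0,0,0,0,-1]
}}

```text
time: 8.45
position: [0.5853, -0.031, 0.0552]
tool_rot: [-1.819, -2.556, -0.004]
ft_force: [1.8, 7.8, 1.3]
grip_width: 0.415
grip_force: 40.0
```

```bash
python3 -c "
from h import *
ax()"
```

```text
s mm -219.88 Fax 6.78 Flat 4.25 Fz 1.27 t 8.45
```

{"method": "jog_arm", "body": {
  "moves": [-0.002,0,0,0,0,0,-1,-0.004,0,0,0,0,0,-1,-0.006,0,0,0,0,0,-1,-0.008,0,0,0,0,0,-1,-0.008,0,0,0,0,0,-1,-0.008,0,0,0,0,0,-1,-0.008,0,0,0,0,0,-1,-0.008,0,0,0,0,0,-1]
}}

```text
time: 9.45
position: [0.5853, -0.0311, 0.0552]
tool_rot: [-1.816, -2.555, -0.006]
ft_force: [-2.6, 11.5, 3.2]
grip_width: 0.409
grip_force: 40.0
```

```bash
python3 -c "
from h import *
ax()"
```

```text
s mm -219.92 Fax 11.7 Flat 1.28 Fz 3.21 t 9.45
```

{"method": "jog_arm", "body": {
  "moves": [0.006,0,0,0,0,0,-1,0.012,0,0,0,0,0,-1,0.018,0,0,0,0,0,-1,0.024,0,0,0,0,0,-1,0.03,0,0,0,0,0,-1,0.036,0,0,0,0,0,-1,0.042,0,0,0,0,0,-1,0.045,0,0,0,0,0,-1]
}}

```text
time: 10.45
position: [0.5831, -0.0249, 0.0552]
tool_rot: [1.823, 2.556, 0.0]
ft_force: [5.6, 0.1, -4.1]
grip_width: 0.408
grip_force: 40.0
```

```bash
python3 -c "
from h import *
ax()"
```

```text
s mm -213.42 Fax -1.76 Flat 5.27 Fz -4.06 t 10.45
```

{"method": "jog_arm", "body": {
  "moves": [0.002,0,0,0,0,0,-1,0.004,0,0,0,0,0,-1,0.006,0,0,0,0,0,-1,0.008,0,0,0,0,0,-1,0.01,0,0,0,0,0,-1,0.012,0,0,0,0,0,-1,0.013,0,0,0,0,0,-1,0.013,0,0,0,0,0,-1]
}}

```text
time: 11.45
position: [0.5819, -0.0216, 0.0552]
tool_rot: [1.823, 2.556, -0.0]
ft_force: [6.3, 0.8, -5.2]
grip_width: 0.41
grip_force: 40.0
```

```bash
python3 -c "
from h import *
ax()"
```

```text
s mm -209.91 Fax -1.25 Flat 6.23 Fz -5.18 t 11.45
```

{"method": "jog_arm", "body": {
  "moves": [0.002,0,0,0,0,0,-1,0.004,0,0,0,0,0,-1,0.006,0,0,0,0,0,-1,0.008,0,0,0,0,0,-1,0.01,0,0,0,0,0,-1,0.012,0,0,0,0,0,-1,0.013,0,0,0,0,0,-1,0.013,0,0,0,0,0,-1]
}}

```text
time: 12.45
position: [0.5817, -0.021, 0.0553]
tool_rot: [1.822, 2.551, -0.003]
ft_force: [9.9, -6.2, -7.5]
grip_width: 0.411
grip_force: 40.1
```

```bash
python3 -c "
from h import *
ax()"
```

```text
s mm -209.29 Fax -9.04 Flat 7.34 Fz -7.47 t 12.45
```

{"method": "jog_arm", "body": {
  "moves": [0.002,0,0,0,0,0,-1,0.004,0,0,0,0,0,-1,0.005,0,0,0,0,0,-1,0.005,0,0,0,0,0,-1,0.005,0,0,0,0,0,-1,0.005,0,0,0,0,0,-1,0.005,0,0,0,0,0,-1,0.005,0,0,0,0,0,-1]
}}

```text
time: 13.45
position: [0.5817, -0.021, 0.0553]
tool_rot: [1.822, 2.549, -0.004]
ft_force: [11.2, -7.3, -10.4]
grip_width: 0.411
grip_force: 40.1
```

```bash
python3 -c "
from h import *
ax()
t=grab('top'); c=t['pixels'][200:260,290:360]; im=grab('wrist'); 
p=np.hstack([cv2.resize(c,(467,400)),cv2.resize(im['pixels'][0:120,260:380],(333,400))[:,:333]])
cv2.imwrite('pics/pt.png',p[:,:,::-1])"
```

```text
s mm -209.27 Fax -10.54 Flat 8.22 Fz -10.37 t 13.45
```

View pics/pt.png

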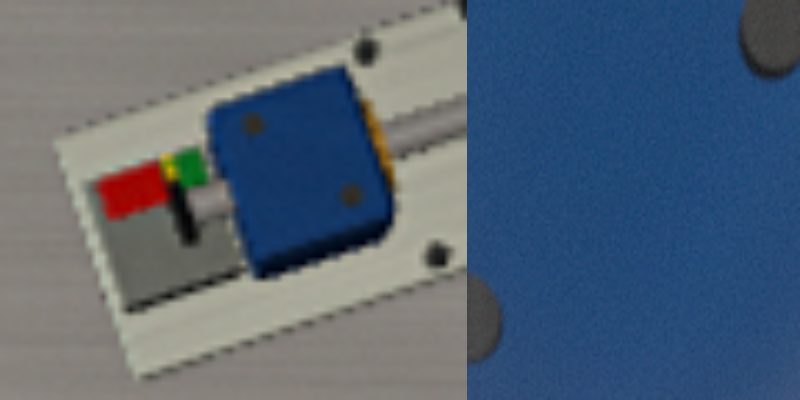

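```bash
python3 - <<'E'
from m import *
t=grab('top'); s=grab('scene')
t0=dict(t,pixels=cv2.imread('pics/top0.png')[:,:,::-1].copy()); s0=dict(s,pixels=cv2.imread('pics/scene0.png')[:,:,::-1].copy())
d=np.array([np.cos(np.radians(109)),np.sin(np.radians(109)),0])
def wc(im,win,z):
    x0,y0,x1,y1=win;p=im['pixels'][y0:y1,x0:x1].astype(float)
    w=np.clip(np.minimum(p[...,0],p[...,1])-p[...,2]-70,0,None); yy,xx=np.mgrid[y0:y1,x0:x1]
    u,v=(w*xx).sum()/w.sum(),(w*yy).sum()/w.sum(); return (round(u,2),round(v,2)),1e3*(onz(im,u,v,z)@d)
for a in(t0,t): print('top',wc(a,(300,215,330,240),.072))
for a in(s0,s): print('scene',wc(a,(318,250,345,280),.072))
c=[cv2.resize(a['pixels'][y:y+h,x:x+h],(300,300),interpolation=cv2.INTER_CUBIC) for a,x,y,h in((t0,300,215,30),(t,300,215,30),(s0,312,250,34),(s,312,250,34))]
cv2.imwrite('pics/pt2.png',np.vstack([np.hstack(c[:2]),np.hstack(c[2:])])[:,:,::-1])
# shaft/block displacement in the scene view
for a in(s0,s): print('orange',blob(a,(240,245,300,290),(5,150,60),(18,255,255))[:3])
E
```

```text
top ((np.float64(316.27), np.float64(224.16)), np.float64(-61.783964130801536))
top ((np.float64(314.83), np.float64(224.68)), np.float64(-58.05951473320744))
scene ((np.float64(327.23), np.float64(269.56)), np.float64(-71.36541269903687))
scene ((np.float64(328.52), np.float64(269.3)), np.float64(-68.04763203797904))
orange (array([265.32434082, 268.94595337]), np.int32(246), [[257.6000061035156, 258.70001220703125], [269.29998779296875, 256.79998779296875], [273.0, 279.20001220703125], [261.3999938964844, 281.1000061035156]])
orange (array([271., 279.]), np.int32(5), [[273.0, 279.0], [273.0, 279.0], [269.0, 279.0], [269.0, 279.0]])
```

View pics/pt2.png

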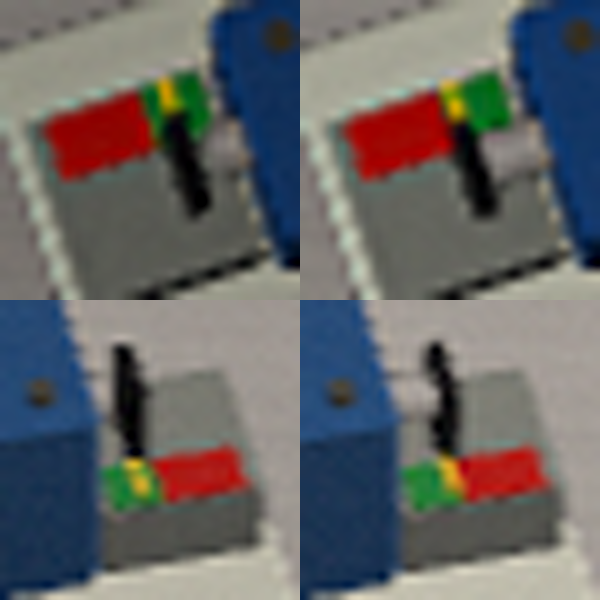

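{"method": "jog_arm", "body": {
  "moves": [-0.008,0,0,0,0,0,-1,-0.016,0,0,0,0,0,-1,-0.024,0,0,0,0,0,-1,-0.032,0,0,0,0,0,-1,-0.038,0,0,0,0,0,-1,-0.044,0,0,0,0,0,-1,-0.05,0,0,0,0,0,-1,-0.053,0,0,0,0,0,-1]
}}

```text
time: 14.65
position: [0.5849, -0.0299, 0.0552]
tool_rot: [1.823, 2.558, 0.001]
ft_force: [4.5, 2.4, -2.6]
grip_width: 0.411
grip_force: 40.0
```

{"method": "jog_arm", "body": {
  "moves": [-0.003,0,0,0,0,0,-1,-0.006,0,0,0,0,0,-1,-0.009,0,0,0,0,0,-1,-0.012,0,0,0,0,0,-1,-0.015,0,0,0,0,0,-1,-0.018,0,0,0,0,0,-1,-0.018,0,0,0,0,0,-1,-0.018,0,0,0,0,0,-1]
}}

```text
time: 15.65
position: [0.5853, -0.0311, 0.0552]
tool_rot: [-1.818, -2.555, -0.005]
ft_force: [-0.8, 9.4, 1.5]
grip_width: 0.414
grip_force: 40.0
```

```bash
python3 -c "
from h import *
ax()"
```

```text
s mm -219.92 Fax 9.15 Flat 2.35 Fz 1.46 t 15.65
```

Add a little, and hold.

{"method": "jog_arm", "body": {
  "moves": [-0.002,0,0,0,0,0,-1,-0.004,0,0,0,0,0,-1,-0.005,0,0,0,0,0,-1,-0.005,0,0,0,0,0,-1,-0.005,0,0,0,0,0,-1,-0.005,0,0,0,0,0,-1,-0.005,0,0,0,0,0,-1,-0.005,0,0,0,0,0,-1]
}}

```text
time: 16.65
position: [0.5853, -0.0311, 0.0552]
tool_rot: [-1.816, -2.555, -0.006]
ft_force: [-2.8, 11.9, 3.7]
grip_width: 0.414
grip_force: 40.0
```

```bash
python3 -c "
from h import *
ax()"
```

```text
s mm -219.94 Fax 12.18 Flat 1.25 Fz 3.67 t 16.65
```

{"method": "jog_arm", "body": {
  "moves": [0.005,0,0,0,0,0,-1,0.01,0,0,0,0,0,-1,0.015,0,0,0,0,0,-1,0.015,0,0,0,0,0,0.2,0.015,0,0,0,0,0,0.5,0.015,0,0,0,0,0,0.8,0.015,0,0,0,0,0,0.8,0.015,0,0,0,0,0,0.8]
}}

```text
time: 17.65
position: [0.5851, -0.0328, 0.0551]
tool_rot: [-1.824, -2.558, 0.0]
ft_force: [0.1, 0.1, -0.4]
grip_width: 0.865
grip_force: 0.0
```

```bash
python3 -c "
from h import *
ax(); go([.55,.12,.2],19)"
```

```text
s mm -221.48 Fax 0.05 Flat 0.15 Fz -0.41 t 17.65
t 17.65 pos [ 0.5851 -0.0328  0.0551] shift [ 0.52   0.055 -0.483] turn [-0. -0.  0.] F [ 0.1  0.1 -0.4]
```

{"method": "jog_arm", "body": {
  "moves": [0,0,-0.12,0,0,0,1,0,0,-0.26,0,0,0,1,0,0,-0.4,0,0,0,1,0.08,0,-0.5,0,0,0,1,0.22,0,-0.5,0,0,0,1,0.36,0,-0.5,0,0,0,1,0.5,0,-0.5,0,0,0,1,0.5,0,-0.5,0,0,0,1]
}}

```text
time: 18.65
position: [0.535, 0.1137, 0.205]
tool_rot: [-1.814, -2.563, -0.001]
ft_force: [-0.1, -0.6, 0.4]
grip_width: 0.998
grip_force: 0.0
```

```bash
python3 -c "
from h import *
go([.477,.389,.15],12.8)"
```

```text
t 18.65 pos [0.535  0.1137 0.205 ] shift [0.929 0.123 0.185] turn [-0.    -0.002  0.111] F [-0.1 -0.6  0.4]
```

{"method": "jog_arm", "body": {
  "moves": [0.14,0.02,0,0,0,0.02,1,0.28,0.04,0,0,0,0.04,1,0.42,0.06,0,0,0,0.06,1,0.56,0.08,0,0,0,0.08,1,0.7,0.1,0,0,0,0.1,1,0.84,0.12,0.05,0,0,0.11,1,0.93,0.123,0.1,0,0,0.11,1,0.93,0.123,0.1,0,0,0.11,1]
}}

```text
time: 19.65
position: [0.4784, 0.3858, 0.1729]
tool_rot: [-1.963, -2.452, 0.006]
ft_force: [-0.4, -0.1, 1.0]
grip_width: 1.005
grip_force: 0.0
```

```bash
python3 - <<'E'
from m import *
go([.477,.389,.15],12.8)
im=grab('wrist'); np.save('w3.npy',im,allow_pickle=True); print(proj(im,[.477,.389,.059]))
t=grab('top'); 
cv2.imwrite('pics/w3.png',np.hstack([cv2.resize(im['pixels'][100:400,170:470],(400,400)),cv2.resize(t['pixels'][195:255,290:350],(400,400))])[:,:,::-1])
E
```

```text
t 19.65 pos [0.4784 0.3858 0.1729] shift [ 0.011 -0.002  0.076] turn [-0.003  0.002 -0.003] F [-0.4 -0.1  1. ]
(np.float64(317.9635065460035), np.float64(236.08344225434746))
```

View pics/w3.png

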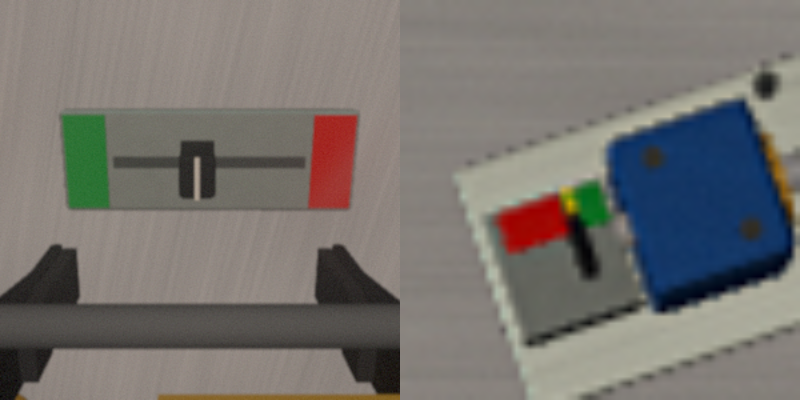

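{"method": "jog_arm", "body": {
  "moves": [0.017,0,0.1,0,0,0,1,0.017,0,0.2,0,0,0,1,0.017,0,0.32,0,0,0,1,0.017,0,0.42,0,0,0,1,0.017,0,0.465,0,0,0,1,0.017,0,0.465,0,0,0,1,0.017,0,0.465,0,0,0,0,0.017,0,0.465,0,0,0,-0.5],
  "newtons": 20
}}

```text
time: 20.75
position: [0.4801, 0.3906, 0.0372]
tool_rot: [1.968, 2.449, 0.004]
ft_force: [-0.4, -0.5, -0.8]
grip_width: 0.85
grip_force: 0.0
```

{"method": "jog_arm", "body": {
  "moves": [0,0,0,0,0,0,-1,0,0,0,0,0,0,-1,0,0,0,0,0,0,-1,0,0,0,0,0,0,-1,0,0,0,0,0,0,-1,0,0,0,0,0,0,-1,0,0,0,0,0,0,-1,0,0,0,0,0,0,-1]
}}

```text
time: 21.75
position: [0.4789, 0.3899, 0.0356]
tool_rot: [-1.968, -2.449, 0.001]
ft_force: [-1.2, -0.5, 1.3]
grip_width: 0.253
grip_force: 20.0
```

```bash
python3 -c "
from h import *
go([.4306,.381,.033],12.8);ax(12.8)"
```

```text
t 21.75 pos [0.4789 0.3899 0.0356] shift [ 0.006 -0.164  0.009] turn [-0.     0.    -0.006] F [-1.2 -0.5  1.3]
s mm 553.43 Fax -1.27 Flat 0.18 Fz 1.3 t 21.75
```

{"method": "jog_arm", "body": {
  "moves": [0,-0.03,0,0,0,0,-1,0,-0.06,0,0,0,0,-1,0,-0.09,0,0,0,0,-1,0,-0.12,0,0,0,0,-1,0,-0.14,0,0,0,0,-1,0,-0.155,0,0,0,0,-1,0,-0.165,0,0,0,0,-1,0,-0.17,0,0,0,0,-1]
}}

```text
time: 22.75
position: [0.4311, 0.3792, 0.0357]
tool_rot: [1.967, 2.447, 0.005]
ft_force: [6.9, 2.2, -8.1]
grip_width: 0.252
grip_force: 20.0
```

```bash
python3 -c "
from h import *
go([.4306,.381,.033],12.8);ax(12.8)"
```

```text
t 22.75 pos [0.4311 0.3792 0.0357] shift [ 0.006 -0.     0.009] turn [ 0.004 -0.    -0.007] F [ 6.9  2.2 -8.1]
s mm 504.44 Fax 7.19 Flat -0.65 Fz -8.11 t 22.75
```

{"method": "jog_arm", "body": {
  "moves": [0,0.005,0,0,0,0,-1,0,0.008,0,0,0,0,-1,0,0.008,0,0,0,0,0,0,0.008,0,0,0,0,0.5,0,0.008,0,0,0,0,0.8,0,0.008,0,0,0,0,0.8,0,0.008,0,0,0,0,0.8,0,0.008,0,0,0,0,0.8]
}}

```text
time: 23.75
position: [0.4317, 0.3795, 0.0357]
tool_rot: [-1.968, -2.449, -0.0]
ft_force: [-0.6, 0.5, 0.2]
grip_width: 0.841
grip_force: 0.0
```

{"method": "jog_arm", "body": {
  "moves": [0,0,-0.1,0,0,0,0.8,0,0,-0.2,0,0,0,0.8,0,0,-0.32,0,0,0,0.8,0,0,-0.45,0,0,0,0.8,0,0,-0.6,0,0,0,0.8,0,0,-0.6,0,0,0,0.8,0,0,-0.6,0,0,0,0.8,0,0,-0.6,0,0,0,0.8]
}}

```text
time: 24.75
position: [0.431, 0.379, 0.2141]
tool_rot: [-1.968, -2.449, 0.004]
ft_force: [-0.4, -0.1, 0.2]
grip_width: 0.898
grip_force: 0.0
```

```bash
python3 - <<'E'
from m import *
ax(); t=grab('top'); s=grab('scene'); w=grab('wrist')
c=lambda p:cv2.resize(p,(300,300),interpolation=cv2.INTER_CUBIC)
P=lambda im,y,x,h:c(im['pixels'][y:y+h,x:x+h])
cv2.imwrite('pics/end.png',np.vstack([np.hstack([P(t,185,295,110) ,P(t,200,165,100)]),np.hstack([P(s,225,175,180),c(w['pixels'][:,80:560])])])[:,:,::-1])
E
```

```text
s mm 217.99 Fax 0.08 Flat -0.44 Fz 0.18 t 24.75
```

View pics/end.png

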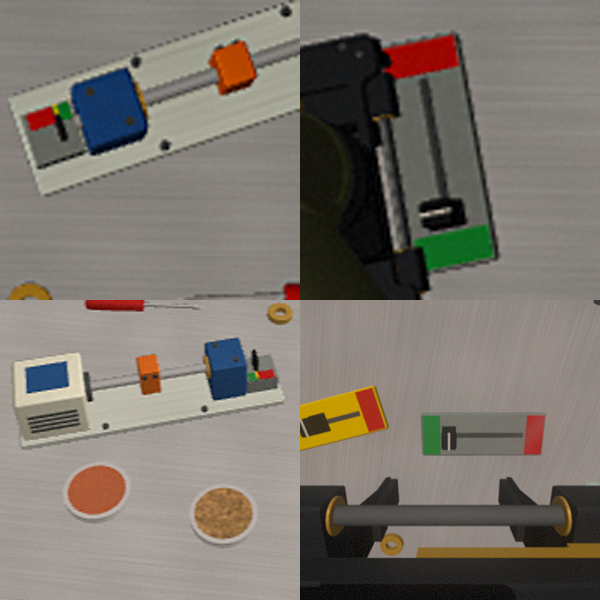

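The picture shows the knob at the green end of the slot (wrist view 449,438). The shaft is home and clear of the pointer, and the tip of the pointer sits on green at the boundary. The bystanders in view have not moved.

```bash
python3 -c "
from bench import ctrl
print(ctrl.close_job())"
```

```text
the job is handed in; nothing more can be done
None
```

The job is handed in, result not reported: float measured about 10.6 mm (under 15 mm), so the knob is fully at the green end, with the shaft left home and released; about 10 N was put on each stop by the wrist force readings.

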